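# Find the free cover of a clock-parts chest and push it open

## Task

Of the four identical swing covers in the top of the wooden parts chest, three are blocked from below and one is free: press the brass push plates gently, one after the other, to find the cover that rocks, then push that one down with the fingertips as far as it swings, so that it stays open. Do not force the covers that do not give, do not pick anything up, and leave all the loose things on the chest and bench where they are. Finish with the hand clear of everything.

Things in the scene. Friction and masses are not known exactly. Their poses are not given: they have to be found in the camera images.
- chest: low dark wooden parts chest, fixed, 210 mm deep (x), 402 mm long (y), level top 75 mm above the bench. Origin at bench height, midway along it, below the line of the cover pivots; x points to its back (it spans x -75 to +135 mm), y along the row to its left. Four identical flush swing covers are centred at y = +148, +60, -60, -148 mm; behind them a plain ledge
- cover_a (a joint): swing angle (rad) of the leftmost cover (chest y = +148 mm): 0 shut and flush, 0.9 fully open at its stop. A cover is a pale grey laminate board 120 mm (chest x) by 66 mm (y), 8 mm thick, pivoted across its middle about chest y, 4 mm below the chest's top
- cover_b (a joint): swing angle (rad) of the second cover from left (chest y = +60 mm): 0 shut and flush, 0.9 fully open at its stop. Pressing the front half (chest -x, with the brass plate) makes it grow: the front sinks into a well 126 mm long, 70 mm wide, 69 mm deep and the back rises. The back half cannot be pressed down. Built like cover_a
- cover_c (a joint): swing angle (rad) of the third cover from left (chest y = -60 mm): 0 shut and flush, 0.9 fully open at its stop. Three of the four covers have an unseen packing block beneath and give only about 1 mm when pressed; the fourth swings under about 2 N at the push plate and stays at any angle it is left. Built like cover_a
- cover_d (a joint): swing angle (rad) of the rightmost cover (chest y = -148 mm): 0 shut and flush, 0.9 fully open at its stop. Which one of the four covers is free differs each time. None may be pressed with 60 N or more. Built like cover_a
- push_a (a point): centre of the brass push plate (26 x 50 mm) on the front half of the leftmost cover (chest y = +148 mm), on its top face, 42 mm in front of the pivot line; moves with the cover
- push_b (a point): centre of the brass push plate (26 x 50 mm) on the front half of the second cover from left (chest y = +60 mm), on its top face, 42 mm in front of the pivot line; moves with the cover
- push_c (a point): centre of the brass push plate (26 x 50 mm) on the front half of the third cover from left (chest y = -60 mm), on its top face, 42 mm in front of the pivot line; moves with the cover
- push_d (a point): centre of the brass push plate (26 x 50 mm) on the front half of the rightmost cover (chest y = -148 mm), on its top face, 42 mm in front of the pivot line; moves with the cover
- oiler: bystander: small oil bottle, 34 mm across, 65 mm tall, standing on the chest's back ledge; origin at the centre of its underside
- barrel: bystander: brass spring barrel, 42 mm across, 24 mm tall, standing on the back ledge; origin at the centre of its underside
- loupe: bystander: black eye loupe, 28 mm across, 34 mm tall, standing on the wide rib between the two middle covers; origin at the centre of its underside
- movement: bystander: brass clock movement, 80 x 60 mm, 57 mm tall, on the bench to the right; origin at the centre of its underside
- screwdriver: bystander: screwdriver with a yellow handle, about 200 mm, lying on the bench to the front left; origin under its middle
- brush: bystander: brush, about 200 mm, lying on the bench to the right; origin under its middle
- cup: bystander: white cup, 84 mm across, 110 mm tall, on the bench to the left; origin at the centre of its underside

How it is judged:
By the outcome, as a careful person would: the job done as asked, in the order asked, and still so for the second after the job is handed in, with the robot touching nothing.
It also fails if it takes over 48 s, if anything falls off the work surface, if the arm or the gripper's body presses on something with over 40 N, if the wrist force passes 120 N, or if a joint passes its speed limit or range.

## Robot

A 6-joint arm with a two-finger parallel gripper is mounted at the origin on the work surface. World frame = base frame: x ahead of the robot, y to its left, z up, the work surface at z = 0. Lengths are in m, angles in degrees, forces in N, time in s.
With the tool pointing down it reaches from about 0.4 to 0.825 m from the base axis. Payload 7 kg.
Tool frame: the origin (TCP) lies at the very end of the fingers, on their centre line; the grasp point (between the pads) lies 19 mm behind it (r.hold_point_z is the distance from the TCP to the grasp point, in m); x points along the fingers, y is the direction in which the jaws open and shut, and the axes are right-handed (so a half turn about x gives the same grasp; the last joint's range is limited). The gripper opens to 88 mm and grips with 3 to 60 N. Pads are 19 mm wide; open, the fingers measure 130 mm over their backs; the gripper's body (78 mm by 193 mm) begins 47 mm behind the grasp point.
Start: joints at [91.965, 20.546, 0.682, 0, -70.136, -16.507], TCP at [0.169, 0.653, 0.227] pointing down, gripper open.
Joint ranges: [-176.03, 176.03], [-82.01, 121.73], [-58.28, 71.71], [-173.87, 95.51], [-174.79, -0.11], [-173.66, 173.66]. Speed limits (degrees/s): [136.94, 136.94, 172.46, 180, 180, 180].

## Interface

Orientations are given as [roll, pitch, yaw] about the fixed x, y, z axes, in that order (R = Rz(yaw) Ry(pitch) Rx(roll)).
In Python, from plant import r gives the robot as it stands. The module is installed in compiled form; this text tells all that it offers.
- The arm moves only by the shell command python3 -m creep 'ROWS' [FORCE]. ROWS is JSON, a list of rows, each a list of 7 numbers: the turn, a rotation vector about the tool's x, y, z in rad, then the shift along the tool's x, y, z in cm, then the opening in per cent of the stroke, from 0 (shut) to 100 (fully open). In form: [[rx, ry, rz, x, y, z, fingers], ...]. A call has 1 to 8 rows; each row shifts and turns the commanded pose from where the row before left it, along the tool's axes as they then stand; what a row does not reach is not made up. A row lasts 1/10 s, in which the tool goes at most 50 mm and 8.59 degrees, less where a joint would pass 70% of its speed; a pose out of reach is approached as far as the arm can. A call is refused whole if a number of a shift passes 5 or a number of a turn 0.15, either way. A call with a gripper value outside its range is refused whole. The fingers move at their own pace and stop on an object; FORCE is the grip in N (left out, the last holds). Time passes only in rows, so rows that do not move let the fingers close. It gives the time, the measured TCP pose, the force and the opening at its end, in the units of the state.
- r.get_state(): the state, without advancing time (a new reading comes with each control period).
- r.capture(name): name is "scene" or "side" or "wrist"; returns (picture, depth): 400x640x3 uint8, blue, green, red; 400x640 float32, m along the optical axis (not along the pixel's ray), 0 where there is no reading.
- r.camera_info(name): a dict with "fovy" (degrees; the focal length in pixels is half the picture's height over the tangent of half this angle, whatever the lens; pixels are square), "cx", "cy" (the principal point, pixels), "camera_from_world" (4x4, takes a point from world to camera coordinates). Camera axes: x right, y down, z forward; pixel columns grow to the right and rows downward; lengths in m; the calibration is good to about 2 mm. A picture is of the moment at which its call begins: read the wrist's pose just before it. camera_info takes no time and is no camera call; for the wrist camera it gives the pose at the moment of the call.
- r.close_job(): hands the job in, once; it reports no verdict.
Trained networks look in the newest picture that a camera, given by its name, has taken for a name from the list of things; names that differ only in an ending like _2 or _b are one class to them, and where a whole thing is asked for, a point or a joint stands for the part that bears it (a point fixed in the world has none). Each returns a list of dicts, best first, with "score" (0 to 1); they miss things now and then, are a little off and sometimes report something else, mostly with a low value. They report only what shows in the picture. A call takes as long as a camera call.
- r.look_for(query, camera): "rect" ([left, top, right, bottom] in pixels, round what is visible of it).
- r.masks_of(query, camera): "pixels" (400x640 bool, what is visible of it) and "rect" ([left, top, right, bottom] in pixels, round what is visible of it).
The state is a dict: "time_s": time; "joints": joint angles; "qd": joint speeds; "joint_torque": joint torques, N m; "tcp_pos": TCP position; "eef_rot": TCP orientation; "contact_force": force on the tool from outside, world axes, zero at the start; "moment": the same for the moment, N m; "gripper_width": finger opening in m.
Only numpy, scipy, OpenCV 4.12 (cv2) and the standard library are available. Lean on these libraries where they do the work, as an engineer would, in place of code of your own. Each camera call takes 0.05 s, during which the arm holds its last target. There are 200 camera calls.

## Working session

There is one attempt and no reset: what is moved stays moved. The work goes in short steps, Python scripts to look and compute and a shell command to move; the robot and the scene stay as the last step left them, time stands still between calls to the robot, and variables do not carry over. Pictures are saved under pics/ and viewed, about 8 in all and at most 12, crops included, and the job is handed in when it is done.

```bash
mkdir -p pics; cat > h.py <<'E'
import numpy as np, cv2
from plant import r
def world(cam,u,v,d,ci=None):
    ci=ci or r.camera_info(cam); f=200/np.tan(np.radians(ci["fovy"]/2))
    p=np.stack([(u-ci["cx"])/f*d,(v-ci["cy"])/f*d,d,np.ones_like(d)],-1)
    return (p@np.linalg.inv(ci["camera_from_world"]).T)[...,:3]
def cloud(cam,dep):
    v,u=np.mgrid[0:400,0:640].astype(float)
    return world(cam,u,v,dep.astype(float))
E
python3 - <<'E'
from h import *
s=r.get_state();print(s)
for c in("scene","side"):
    im,d=r.capture(c);cv2.imwrite(f"pics/{c}0.png",im);np.save(f"{c}0.npy",d)
    P=cloud(c,d)
    m=(d>0)&(abs(P[...,2]-.075)<.006)
    q=P[m];print(c,m.sum(),np.percentile(q,[1,50,99],axis=0) if len(q) else 0)
    for x in r.masks_of("push_a",c)[:6]:
        k=x["pixels"]&(d>0);print(x["score"],x["rect"],np.median(P[k],0).round(4), k.sum())
E
```

```text
{'time_s': 0.0, 'joints': array([ 9.19656408e+01,  2.05902576e+01,  6.34740643e-01, -2.08563016e-02,
       -7.01347932e+01, -1.65056434e+01]), 'qd': array([-0.06576851,  0.00081211,  0.0799183 , -0.10267042,  0.12923134,
        0.0627402 ]), 'joint_torque': array([ 2.03467163e-03, -5.82731438e+01,  2.93045783e+01,  6.99692577e+00,
        6.83535865e-03, -1.56391293e-04]), 'tcp_pos': array([0.16937528, 0.65291075, 0.225641  ]), 'eef_rot': array([  94.25835135,   89.90758537, -100.28875383]), 'contact_force': array([0.36360944, 0.55326982, 0.31416467]), 'moment': array([-0.01245463, -0.0801602 ,  0.03431827]), 'gripper_width': 0.0879131305158991}
scene 7903 [[-1.50206261 -1.20351962  0.06935837]
 [ 0.60118384 -0.01582288  0.07452466]
 [ 0.75609889  0.7506413   0.08052909]]
0.94 [249.9, 199.9, 271.4, 227.7] [ 0.6338 -0.1645  0.0747] 610
0.83 [322.2, 199.4, 345.3, 227.2] [0.5626 0.0297 0.0746] 552
0.75 [350.9, 200.3, 376.7, 225.1] [0.5366 0.1154 0.0745] 593
0.75 [279.6, 203.0, 305.4, 225.0] [ 0.6033 -0.0806  0.0745] 585
0.24 [216.5, 154.9, 239.1, 170.5] [ 0.3676 -0.4399  0.0364] 316
side 6749 [[-0.07374064 -0.23596605  0.06930214]
 [ 0.595755   -0.01919507  0.07475055]
 [ 2.12722791  1.05461252  0.08059119]]
0.97 [311.3, 171.8, 348.9, 207.3] [0.5552 0.028  0.0748] 617
0.87 [368.1, 201.1, 403.5, 232.9] [ 0.624  -0.169   0.0748] 647
0.74 [346.6, 185.8, 378.6, 219.9] [ 0.5988 -0.0841  0.0749] 601
0.56 [290.7, 161.9, 327.3, 190.7] [0.526  0.1108 0.0748] 546
```

```bash
python3 - <<'E'
import cv2,numpy as np
a=cv2.imread("pics/scene0.png")[120:280,150:470];b=cv2.imread("pics/side0.png")[120:280,200:520]
cv2.imwrite("pics/v1.png",cv2.resize(np.vstack([a,b]),None,fx=1.85,fy=1.85,interpolation=cv2.INTER_CUBIC))
E
```

```text
(no output)
```

View pics/v1.png

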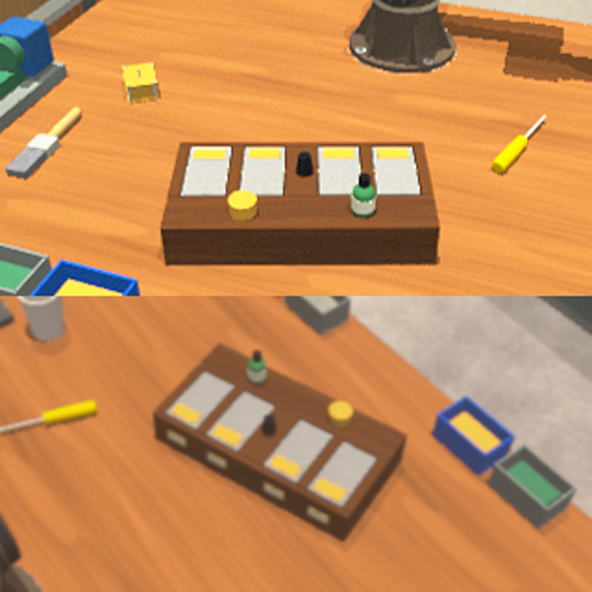

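```bash
python3 - <<'E'
from h import *
for c in("scene","side"):
    im=cv2.imread(f"pics/{c}0.png");d=np.load(f"{c}0.npy");P=cloud(c,d)
    h=cv2.cvtColor(im,cv2.COLOR_BGR2HSV)
    top=(d>0)&(abs(P[...,2]-.075)<.004)&(P[...,0]>.4)&(P[...,0]<.8)&(abs(P[...,1])<.3)
    grey=top&(h[...,1]<50)&(h[...,2]>120)
    yel=top&(h[...,1]>110)&(h[...,2]>170)&(h[...,0]>18)&(h[...,0]<32)
    cov=grey|yel
    for nm,m in(("cov",cov),("yel",yel)):
        n,l,st,ce=cv2.connectedComponentsWithStats(m.astype(np.uint8),connectivity=4)
        C=[]
        for i in range(1,n):
            if st[i,4]<25: continue
            q=P[l==i][:,:2]; rc=cv2.minAreaRect((q*1000).astype(np.float32))
            print(c,nm,st[i,4],q.mean(0).round(4),np.round(rc[0],1),np.round(rc[1],1),round(rc[2],1))
    q=P[top&(h[...,2]<255)]; rc=cv2.minAreaRect((q[:,:2]*1000).astype(np.float32));print("top",rc)
    for n in("loupe","oiler","barrel"):
        for x in r.masks_of(n,c)[:1]:
            k=x["pixels"]&(d>0);print(n,x["score"],np.median(P[k],0).round(4))
E
```

```text
scene cov 586 [ 0.6325 -0.1645] [ 628.1 -166.7] [128.4  68.3] 19.2
scene cov 541 [ 0.6019 -0.0807] [598.4 -83.8] [127.7  67.9] 19.1
scene cov 509 [0.5609 0.0288] [557.2  29.6] [124.3  65. ] 18.8
scene cov 547 [0.5336 0.1144] [528.3 112.9] [125.7  66.6] 19.9
scene yel 79 [ 0.5557 -0.0971] [553.8 -98. ] [30.2 48.4] 25.1
scene yel 84 [0.5168 0.0152] [514.1  15.3] [33.  47.8] 18.3
scene yel 88 [0.4878 0.0981] [485.3  97.9] [33.9 48.5] 16.1
scene yel 81 [ 0.5901 -0.1795] [ 590.3 -179.6] [25. 48.] 25.6
top ((609.2039184570312, -15.398468017578125), (215.33865356445312, 402.6978759765625), 19.307031631469727)
loupe 0.53 [ 0.5915 -0.0174  0.0933]
oiler 0.67 [0.6528 0.0954 0.1083]
barrel 0.79 [ 0.7104 -0.0687  0.0968]
side cov 307 [0.5448 0.1187] [541.6 118.5] [92.2 67.4] 18.4
side cov 341 [0.571  0.0339] [558.7  31.2] [118.7  67.3] 18.7
side cov 69 [0.4887 0.0996] [489.8 100.8] [26.9 50.6] 19.8
side cov 377 [ 0.6129 -0.0775] [612.2 -77.7] [91.6 67.7] 18.2
side cov 82 [0.5188 0.0175] [518.6  17.4] [26.4 48.4] 19.8
side cov 411 [ 0.6404 -0.1621] [ 629.8 -164.9] [113.8  65.8] 18.8
side cov 69 [ 0.5605 -0.1005] [557.8 -96.6] [23.6 47.5] 17.0
side cov 91 [ 0.5875 -0.1799] [ 586.6 -178.8] [24.5 48.9] 22.6
side yel 69 [0.4887 0.0996] [489.8 100.8] [26.9 50.6] 19.8
side yel 82 [0.5188 0.0175] [518.6  17.4] [26.4 48.4] 19.8
side yel 69 [ 0.5605 -0.1005] [557.8 -96.6] [23.6 47.5] 17.0
side yel 91 [ 0.5875 -0.1799] [ 586.6 -178.8] [24.5 48.9] 22.6
top ((606.7193603515625, -16.805938720703125), (215.79946899414062, 404.19293212890625), 18.987409591674805)
loupe 0.54 [ 0.581  -0.0251  0.0936]
oiler 0.42 [ 0.5818 -0.5152  0.0175]
barrel 0.57 [ 0.6944 -0.0775  0.0974]
```

```bash
cat >> h.py <<'E'
from scipy.spatial.transform import Rotation as Ro
yaw=np.radians(19.1); ex=np.array([np.cos(yaw),np.sin(yaw),0]); ey=np.array([-np.sin(yaw),np.cos(yaw),0]); ez=np.array([0,0,1.])
O=np.array([.5796,-.0256,0])
def pt(x,y,z): return O+ex*x+ey*y+ez*z
def Rt(t,s): 
    X=np.sin(t)*ex-np.cos(t)*ez; Y=s*ey; return Ro.from_matrix(np.stack([X,Y,np.cross(X,Y)],1))
def go(target,R=None):
    s=r.get_state(); R0=Ro.from_euler("xyz",s["eef_rot"],degrees=True)
    if R is not None: print("turn rad(tool)",(R0.inv()*R).as_rotvec().round(3))
    d=(np.array(target)-s["tcp_pos"])*100
    print("t",s["time_s"],"tcp",s["tcp_pos"].round(4),"F",s["contact_force"].round(2))
    print("shift cm in current tool",R0.inv().apply(d).round(2)," in target tool",(R or R0).inv().apply(d).round(2))
def chest():
    p=r.get_state()["tcp_pos"]-O; print("chest mm",(np.array([p@ex,p@ey,p@ez])*1000).round(1))
E
python3 - <<'E'
from h import *
for s in(1,-1): go(pt(-.042,.148,.13),Rt(.3,s))
E
```

```text
turn rad(tool) [ 2.53  -0.116 -0.382]
t 0.5 tcp [0.1695 0.6533 0.2265] F [ 0.08 -0.05  0.8 ]
shift cm in current tool [  9.65  45.43 -45.05]  in target tool [ 12.87 -62.78   8.94]
turn rad(tool) [-0.583  0.291 -0.088]
t 0.5 tcp [0.1695 0.6533 0.2265] F [ 0.08 -0.05  0.8 ]
shift cm in current tool [  9.65  45.43 -45.05]  in target tool [12.87 62.78 -8.94]
```

```bash
python3 -m creep '[[-0.117,0.058,-0.018,0,0,0,0],[-0.117,0.058,-0.018,0,0,0,0],[-0.117,0.058,-0.018,0,0,0,0],[-0.117,0.058,-0.018,0,0,0,0],[-0.117,0.058,-0.018,0,0,0,0]]' 10; python3 -c "
from h import *
go(pt(-.042,.148,.13),Rt(.3,-1))"
```

```text
time_s: 1.0
tcp_pos: [0.1691, 0.6538, 0.2267]
eef_rot: [-179.7, 72.7, 19.8]
contact_force: [0.6, 0.4, -0.4]
gripper_width: 0.0532
turn rad(tool) [ 0.007 -0.002  0.004]
t 1.0 tcp [0.1691 0.6538 0.2267] F [ 0.65  0.39 -0.38]
shift cm in current tool [12.68 62.94 -8.47]  in target tool [12.89 62.83 -8.95]
```

```bash
python3 -m creep '[[0,0,0,0.28,4.8,-0.9,0],[0,0,0,0.28,4.8,-0.9,0],[0,0,0,0.28,4.8,-0.9,0],[0,0,0,0.28,4.8,-0.9,0],[0,0,0,0.28,4.8,-0.9,0],[0,0,0,0.28,4.8,-0.9,0],[0,0,0,0.28,4.8,-0.9,0]]'; python3 -m creep '[[0,0,0,0.28,4.8,-0.9,0],[0,0,0,0.28,4.8,-0.9,0],[0,0,0,0.28,4.8,-0.9,0],[0,0,0,0.28,4.8,-0.9,0],[0,0,0,0.28,4.8,-0.9,0],[0,0,0,0.28,4.8,-0.9,0],[0,0,0,0,0,0,0]]';  python3 -c "
from h import *
go(pt(-.042,.148,.09),Rt(.3,-1));chest()"
```

```text
time_s: 1.7
tcp_pos: [0.3431, 0.3561, 0.2261]
eef_rot: [-179.5, 72.8, 19.8]
contact_force: [1.4, 1.4, 0.4]
gripper_width: 0.0015
time_s: 2.4
tcp_pos: [0.4928, 0.0992, 0.2254]
eef_rot: [-179.6, 72.8, 19.1]
contact_force: [-0.8, -0.4, 0.2]
gripper_width: 0.0005
turn rad(tool) [-0.006  0.     0.   ]
t 2.4 tcp [0.4928 0.0992 0.2254] F [-0.79 -0.41  0.17]
shift cm in current tool [12.91 -0.14  4.07]  in target tool [12.91 -0.17  4.08]
chest mm [-41.2 146.3 225.4]
```

```bash
python3 -m creep '[[0,0,0,3.2,0,1.0,0],[0,0,0,3.2,0,1.0,0],[0,0,0,3.2,-0.2,1.0,0],[0,0,0,3.2,0,1.0,0],[0,0,0,0,0,0,0],[0,0,0,0,0,0,0]]';  python3 - <<'E'
from h import *
chest()
im,d=r.capture("side");cv2.imwrite("pics/v2.png",cv2.resize(im[120:280,200:520],None,fx=2,fy=2,interpolation=cv2.INTER_CUBIC))
E
```

```text
time_s: 3.0
tcp_pos: [0.4896, 0.1066, 0.0913]
eef_rot: [-179.8, 72.9, 19.4]
contact_force: [1.3, -0.6, 1.1]
gripper_width: 0.0004
chest mm [-41.8 154.4  91.3]
```

View pics/v2.png

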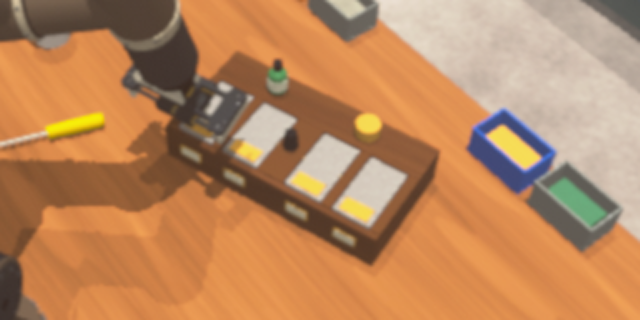

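The blurred side view shows the hand over cover a (about 215,110 in the crop), clear of the oiler. Now I press slowly.

```bash
python3 -m creep '[[0,0,0,0,0.6,0,0],[0,0,0,0.4,0,0.12,0],[0,0,0,0.4,0,0.12,0],[0,0,0,0.2,0,0.06,0],[0,0,0,0,0,0,0]]'; python3 -m creep '[[0,0,0,0.2,0,0.06,0],[0,0,0,0,0,0,0]]'; python3 -c "
from h import *
chest()"; python3 -m creep '[[0,0,0,0.2,0,0.06,0],[0,0,0,0,0,0,0]]'; python3 -c "
from h import *
chest()"
```

```text
time_s: 3.55
tcp_pos: [0.4915, 0.1007, 0.0802]
eef_rot: [-179.7, 72.9, 19.5]
contact_force: [-0.3, -0.1, -0.3]
gripper_width: 0.001
time_s: 3.75
tcp_pos: [0.4916, 0.1009, 0.0783]
eef_rot: [-179.7, 72.9, 19.6]
contact_force: [-0.1, 0.4, -0.0]
gripper_width: 0.0004
chest mm [-41.7 148.3  78.3]
time_s: 3.95
tcp_pos: [0.4919, 0.101, 0.0766]
eef_rot: [-179.7, 72.8, 19.6]
contact_force: [-3.8, -1.2, 7.1]
gripper_width: 0.0003
chest mm [-41.5 148.3  76.6]
```

```bash
python3 -m creep '[[0,0,0,0.15,0,0.05,0],[0,0,0,0,0,0,0]]'; python3 -c "
from h import *
chest()"
```

```text
time_s: 4.15
tcp_pos: [0.4921, 0.101, 0.076]
eef_rot: [-179.7, 72.8, 19.6]
contact_force: [-12.4, -3.4, 21.9]
gripper_width: 0.0005
chest mm [-41.3 148.3  76. ]
```

```bash
python3 -m creep '[[0,0,0,-1.43,0,-0.44,0],[0,0,0,0,4.4,0,0],[0,0,0,0,4.4,0,0],[0,0,0,0,0,0,0],[0,0,0,0,0,0,0]]'; python3 -c "
from h import *
go(pt(-.042,.060,.0785),Rt(.3,-1));chest()"
```

```text
time_s: 4.65
tcp_pos: [0.5211, 0.0167, 0.0895]
eef_rot: [-179.6, 72.9, 19.4]
contact_force: [-0.0, -0.5, 0.0]
gripper_width: 0.0001
turn rad(tool) [-0.001  0.001  0.002]
t 4.65 tcp [0.5211 0.0167 0.0895] F [-0.02 -0.51  0.  ]
shift cm in current tool [ 1.04 -0.09  0.38]  in target tool [ 1.04 -0.09  0.38]
chest mm [-41.4  59.1  89.5]
```

```bash
python3 -m creep '[[0,0,0,0.52,-0.05,0.18,0],[0,0,0,0.52,-0.05,0.18,0],[0,0,0,0,0,0,0]]'; python3 -m creep '[[0,0,0,0.2,0,0.06,0],[0,0,0,0,0,0,0]]';  python3 -m creep '[[0,0,0,0.15,0,0.05,0],[0,0,0,0,0,0,0]]'; python3 -c "
from h import *
chest()"
```

```text
time_s: 4.95
tcp_pos: [0.5193, 0.0194, 0.0776]
eef_rot: [-179.7, 72.9, 19.7]
contact_force: [-0.2, 0.2, 0.4]
gripper_width: 0.0005
time_s: 5.15
tcp_pos: [0.5197, 0.0192, 0.0762]
eef_rot: [-179.6, 72.9, 19.6]
contact_force: [-0.3, -0.7, -0.2]
gripper_width: 0.0008
time_s: 5.35
tcp_pos: [0.52, 0.0189, 0.0749]
eef_rot: [-179.6, 72.8, 19.6]
contact_force: [-0.7, 1.0, 0.1]
gripper_width: 0.0004
chest mm [-41.7  61.5  74.9]
```

```bash
python3 -m creep '[[0,0,0,0.15,0,0.05,0],[0,0,0,0,0,0,0]]';  python3 -m creep '[[0,0,0,0.15,0,0.05,0],[0,0,0,0,0,0,0]]'; python3 -m creep '[[0,0,0,0.15,0,0.05,0],[0,0,0,0,0,0,0]]'; python3 -c "
from h import *
chest()"
```

```text
time_s: 5.55
tcp_pos: [0.5201, 0.0187, 0.0734]
eef_rot: [-179.6, 72.8, 19.6]
contact_force: [-0.5, 0.2, 1.6]
gripper_width: 0.0005
time_s: 5.75
tcp_pos: [0.5201, 0.0187, 0.0717]
eef_rot: [-179.6, 72.8, 19.6]
contact_force: [0.3, 1.4, 0.5]
gripper_width: 0.0004
time_s: 5.95
tcp_pos: [0.5201, 0.0187, 0.0702]
eef_rot: [-179.6, 72.8, 19.6]
contact_force: [0.7, 0.9, 1.0]
gripper_width: 0.0005
chest mm [-41.7  61.4  70.2]
```

```bash
python3 -m creep '[[0,0,0,0.4,0.1,0,0],[0,0,0,0.4,0,0,0],[0,0,0,0.4,0,0,0],[0,0,0,0.4,0,0,0],[0,0,0,0.4,0,0,0],[0,0,0,0,0,0,0]]'; python3 -c "
from h import *
chest()"; python3 -m creep '[[0,0,0,0.2,0,0,0],[0,0,0,0.2,0,0,0],[0,0,0,0,0,0,0]]';python3 -c "
from h import *
chest()"
```

```text
time_s: 6.55
tcp_pos: [0.5259, 0.0197, 0.0505]
eef_rot: [-179.7, 72.9, 19.6]
contact_force: [0.4, -0.2, 1.2]
gripper_width: 0.0005
chest mm [-35.9  60.4  50.5]
time_s: 6.85
tcp_pos: [0.5269, 0.0201, 0.0471]
eef_rot: [-179.6, 72.9, 19.6]
contact_force: [-0.3, 1.3, 0.8]
gripper_width: 0.0004
chest mm [-34.9  60.4  47.1]
```

Nothing hit yet; continuing in small steps to the stop.

```bash
for i in 1 ; do python3 -m creep '[[0,0,0,0.2,0,0,0],[0,0,0,0,0,0,0]]'; python3 -m creep '[[0,0,0,0.2,0,0,0],[0,0,0,0,0,0,0]]'; done; python3 - <<'E'
from h import *
chest()
im,d=r.capture("scene");cv2.imwrite("pics/v3.png",cv2.resize(im[150:280,200:420],None,fx=3,fy=3,interpolation=cv2.INTER_CUBIC))
E
```

```text
time_s: 7.05
tcp_pos: [0.5274, 0.0203, 0.0452]
eef_rot: [-179.6, 72.9, 19.6]
contact_force: [0.6, -0.1, 1.6]
gripper_width: 0.0007
time_s: 7.25
tcp_pos: [0.5282, 0.0205, 0.0438]
eef_rot: [-179.7, 72.8, 19.6]
contact_force: [-4.0, -0.7, 10.9]
gripper_width: 0.0005
chest mm [-33.5  60.4  43.8]
```

View pics/v3.png

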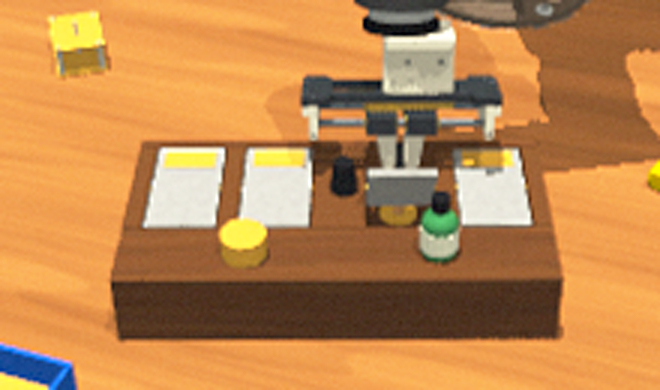

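The picture shows cover b tilted up behind the fingers (400,190), loupe, oiler and barrel untouched. The force rose where the geometry predicts the stop. One small extra push, then back out along the tool.

```bash
python3 -m creep '[[0,0,0,0.1,0,0,0],[0,0,0,0,0,0,0]]'; python3 -c "
from h import *
chest()"; python3 -m creep '[[0,0,0,-0.5,0,0,0],[0,0,0,-1.5,0,0,0],[0,0,0,-3,0,0,0],[0,0,0,-4,0,0,0],[0,0,0,-5,0,0,0],[0,0,0,-4,0,0,0],[0,0,0,0,0,0,0]]'; python3 - <<'E'
from h import *
chest()
im,d=r.capture("scene");im2,_=r.capture("side")
P=cloud("scene",d);q=(P-O);X,Y,Z=q@ex,q@ey,q@ez
print("scene depth: cover b raised top", [ (round(x,3), np.median(Z[(abs(X-x)<.004)&(abs(Y-.06)<.02)&(Z<.14)&(d>0)]).round(4)) for x in(.01,.02,.03,.035,.04)])
cv2.imwrite("pics/v4.png",cv2.resize(np.hstack([im[140:280,200:420],im2[120:260,260:480]]),None,fx=1.8,fy=1.8,interpolation=cv2.INTER_CUBIC))
k=(abs(Y-.06)<.025)&(X>-.06)&(X<.045)&(Z>.078)&(Z<.135)&(d>0)
print(k.sum(), X[k].max(),Z[k].max(), np.polyfit(X[k],Z[k],1) if k.sum()>5 else 0)
E
```

```text
time_s: 7.5
tcp_pos: [0.5285, 0.0206, 0.0434]
eef_rot: [-179.7, 72.8, 19.6]
contact_force: [-8.5, -1.3, 18.8]
gripper_width: 0.0007
chest mm [-33.2  60.4  43.4]
time_s: 8.2
tcp_pos: [0.4798, 0.0032, 0.2205]
eef_rot: [-179.7, 72.3, 19.6]
contact_force: [0.3, 0.0, 0.2]
gripper_width: 0.0006
chest mm [-84.9  59.9 220.5]
scene depth: cover b raised top [(0.01, np.float64(-0.7455)), (0.02, np.float64(-0.7447)), (0.03, np.float64(-0.7448)), (0.035, np.float64(0.1128)), (0.04, np.float64(0.1144))]
111 0.042450184666393206 0.1204821300463268 [1.45234168 0.06109788]
```

View pics/v4.png

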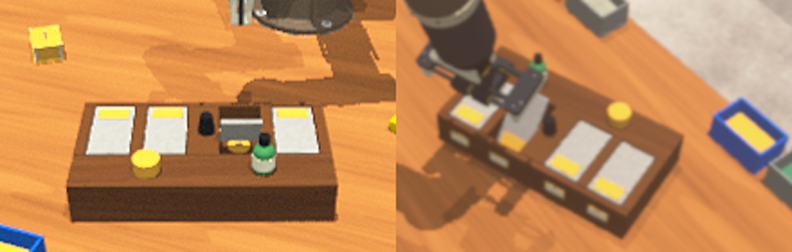

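```bash
python3 -c "
from h import *
print(r.get_state()['contact_force'],r.get_state()['qd'].round(2)); r.close_job()"
```

```text
[-0.3354719  -0.00410145 -0.37368323] [-0.12  2.4  -1.64 -0.26  0.57 -0.02]
the job is handed in; nothing more can be done
```

The free cover is cover_b, the second from the left. It is now swung fully open and was still open when I backed the hand away, and I handed the job in at about 8 s.

- **Finding it:** I pressed cover_a first. It gave about 1 mm and the force rose to about 22 N vertically (25 N in all), so it is blocked. Cover_b then sank under roughly 1–2 N. I did not press c or d, because the free one was already found.
- **Opening it:** I pushed cover_b down to its stop. The force rose to about 19 N vertically (21 N in all) at the depth the geometry predicts.
- **Last checks:**
  - After I backed off, the raised edge measured 120.5 mm high, which matches 0.9 rad. A straight-line fit to the raised part gave about 0.97 rad, slightly beyond the stop and within the depth noise.
  - In the last pictures the loupe, barrel and oiler stand where they were. I did not recheck the cup, brush, movement and screwdriver; the hand stayed well away from them, or at about 225 mm height.
  - The hand finished at 220 mm, with no contact force beyond noise. The joints still showed a small residual speed of about 2 deg/s just before I handed in.

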